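Shut the grafting tool box and draw its lid down with the wedge bolt

ROBOT

A 6-joint arm with a two-finger parallel gripper is mounted at the origin on the work surface. World frame = base frame: x ahead of the robot, y to its left, z up, the work surface at z = 0. Lengths are in m, angles in rad, forces in N, time in s.
With the tool pointing down it reaches from about 0.3 to 0.775 m from the base axis. Payload 14.6 kg.
Tool frame: the origin (TCP) lies midway between the tips of the shut fingers; the grasp point (between the pads) lies 19 mm behind it (env.grip_point_offset is the distance from the TCP to the grasp point, in m); z points along the fingers, y is the direction in which the jaws open and shut (so a half turn about z gives the same grasp; the last joint's range is limited). The gripper opens to 94 mm and grips with 3 to 60 N. Pads are 16 mm wide; open, the fingers measure 119 mm over their backs; the gripper's body (75 mm by 177 mm) begins 78 mm behind the grasp point.
Start: joints at [1.144, 0.3, 1.521, -0, 1.321, -0.067], TCP at [0.194, 0.515, 0.205] pointing down, gripper open.
Joint ranges: [-3.03, 3.03], [-0.79, 2.21], [0.23, 2.52], [-1.04, 4.18], [0, 3.07], [-2.55, 2.55]. Speed limits (rad/s): [2.22, 2.22, 2.57, 3.14, 3.14, 3.14].

INTERFACE

Orientations are given as a unit quaternion [w, x, y, z].
In Python, from plant import env, eyes, order gives the robot as it stands.
- The arm moves only by the tool drive_tool, never from a script. Its argument "steps" is text: rows parted by semicolons, each of 6 numbers parted by spaces: the shift along the tool's x, y, z scaled (see below), then the turn, a rotation vector about the tool's x, y, z scaled (see below). A call has 1 to 10 rows; each row shifts and turns the pose as measured when the row begins, along the tool's axes as they then stand; what a row does not reach is not made up. The controller multiplies each number of a shift by 0.05 m and each number of a turn by 0.1 rad. A row lasts 1/8 s, in which the tool goes at most 62.5 mm and 10.7 degrees, less where a joint would pass 70% of its speed; a pose out of reach is approached as far as the arm can. A call with a number of a shift or a turn outside -1 to 1 is refused whole. A call with a gripper value outside its range is refused whole. "claw" is the opening, from -1 (shut) to 1 (fully open), set as the call begins (left out, the last holds). The fingers move at their own pace and stop on an object; "newtons" is the grip in N (left out, the last holds). Time passes only in rows, so rows that do not move let the fingers close. It gives the time, the measured TCP pose, the force and the opening at its end, in the units of the state.
- env.sense(): the state, without advancing time (a new reading comes with each control period).
- eyes.read_camera(name): name is "side" or "top"; returns a dict with "img" (480x640x3 uint8, red, green, blue), "K" (3x3 intrinsics, pixels), "extrinsics" (4x4, takes a point from camera to world coordinates). Camera axes: x right, y down, z forward; pixel columns grow to the right and rows downward; lengths in m; the calibration is good to about 2 mm. A picture is of the moment at which its call begins. There is no depth.
- order.close_job(): hands the job in, once; it reports no verdict.
The state is a dict: "clock": time; "joints": joint angles; "joint_velocities": joint speeds; "tau": joint torques, N m; "position": TCP position; "ee_rot": TCP orientation; "wrist_force": force on the tool from outside, world axes, zero at the start; "ft_torque": the same for the moment, N m; "width": finger opening in m.
Only numpy, scipy, OpenCV 4.12 (cv2) and the standard library are available. Lean on these libraries where they do the work, as an engineer would, in place of code of your own. Each camera call takes 0.05 s, during which the arm holds its last target. There are 200 camera calls.

TASK

Close the blue tool box: take its open lid and lower it gently, never letting it drop, until it rests on its rubber buffers with the wedge bolt still drawn back. Then slide the wedge bolt along its dovetailed way over the pin on the lid's hasp until it wedges tight and holds the lid fully down, without forcing it. Leave the pot, the tape roll and the screwdriver where they are, and let go at the end.

Things in the scene. Friction and masses are not known exactly. Their poses are not given: they have to be found in the camera images.
- box: The blue steel tool box, fixed on the table, 150 mm deep (its x), 380 mm long (its y), 100 mm high, open on top. Origin: centre of its underside. Its front faces its own -x; the lid is hinged along its +x rim; z is up. The closed lid is a plate 10 mm thick on top of it, with its front edge at x = -78 mm.
- lid_hinge (a point): Point on the hinge axis at the middle of the lid, on the box at (75, 0, 100) mm in the box's frame. The hinge axis is the box's y.
- lid (a joint): Angle of the blue lid (about 0.64 kg) in rad: 0 = fully down, metal on the rim; 1.57 = upright. It starts at 1.15 to 1.5. The stiff hinge (0.3 N m) holds it where it is left above about 1; lower down it falls unless held. Let down, it rests at about 0.03 to 0.055 on two sprung rubber buffers in the box's front corners; about 15 N at its front edge presses it to 0, and it springs back when let go.
- lid_bar (a point): Middle of the lid's handle: a round steel bar 10 mm thick, 100 mm long, parallel to the box's y. With the lid at 0 it lies 160 mm in front of the hinge axis (box's -x) and 50 mm above it, 35 mm clear of the lid's outer face; at angle a it is at x = 75 - 160 cos a + 50 sin a, y = 0, z = 100 + 160 sin a + 50 cos a mm in the box's frame. It can turn in the fingers.
- cover: The blue lid itself with all it carries; its origin is on the hinge axis and it turns with the lid. A steel hasp hangs from its front edge. At the hasp's lower end a pin 10 mm thick and 28 mm long points forward; with the lid at 0 the pin's axis runs from x = -78 to -106 mm at y = -45, z = 60 mm in the box's frame.
- way: Dark steel dovetailed way, 125 mm long (its y), 58 mm high, screwed to the box's front at its -y end; axes parallel to the box's. Origin: middle of its back, 8 mm above its lower edge, near (-75, -127, 50) mm in the box's frame; where exactly (5 mm along y, 2 mm in height) differs from start to start, so the place where the bolt wedges tight differs too.
- bolt (a joint): How far the steel wedge bolt has slid along its way, m: 0 (starts 0 to 0.012) = fully back; it slides to the box's +y, end stop 0.12, not reached with the lid shut. The nose meets the pin at about 0.02 to 0.03; the underside slopes 1 in 4 and draws the lid down; tight somewhere from 0.055 to 0.09. It takes 2.5 N free, 15 N as the buffers are squeezed, then rises steeply; stays where left.
- wedge: The wedge bolt itself, steel, 106 mm long, 18 mm thick, with an upright post to move it by. Origin: that of the way when the bolt is at 0; it slides along its own y. Its nose is then at y = 57 mm, its flat top 39 mm up. A push of about 16 to 20 N wedges it tight; 40 N is forcing it.
- post_top (a point): Centre of the top of the bolt's upright post, about 150 mm above the table. The post is 12 mm (box's x) by 14 mm (box's y) and its upper 45 mm stand free above the way, to be gripped from above or pushed.
- pot: Bystander: terracotta pot, 90 mm wide, 85 mm high, origin under its centre.
- tape: Bystander: white roll of tape lying flat, 84 mm across, 25 mm high, origin under its centre.
- driver: Bystander: screwdriver with black handle lying on the table, along its own x.

How it is judged:
By the outcome, as a careful person would: the job done as asked, in the order asked, and still so for the second after the job is handed in, with the robot touching nothing.
It also fails if it takes over 48 s, if anything falls off the work surface, if the arm or the gripper's body presses on something with over 40 N, if the wrist force passes 120 N, or if a joint passes its speed limit or range.

## Working session

There is one attempt and no reset: what is moved stays moved. The work goes in short steps, Python scripts to look and compute and a tool call to move; the robot and the scene stay as the last step left them, time stands still between calls to the robot, and variables do not carry over. Pictures are saved under pics/ and viewed, about 8 in all and at most 12, crops included, and the job is handed in when it is done.

Besides the shell and the picture viewer there is one more tool, called after "Emit:" in YAML: its name, and indented under it one key for each argument. drive_tool: Moves the arm, as the interface text tells. Its arguments: {"type":"object","properties":{"steps":{"type":"string"},"claw":{"type":"number"},"newtons":{"type":"number"}},"required":["steps"]}

```bash
ls; mkdir -p pics
python3 - <<'E'
from plant import env,eyes,order
import cv2,numpy as np
print(env.sense(), env.grip_point_offset)
for n in("side","top"):
    d=eyes.read_camera(n); cv2.imwrite(f"pics/{n}0.png",d["img"][:,:,::-1]); print(n,d["K"].tolist(),np.round(d["extrinsics"],4).tolist())
E
```

```text
pics
{'clock': 0.0, 'joints': array([ 1.14441279e+00,  3.00485127e-01,  1.52157269e+00, -3.49949484e-06,
        1.32068618e+00, -6.66071871e-02]), 'joint_velocities': array([ 0.00067256, -0.0006386 , -0.00077806, -0.00086743,  0.00199756,
        0.00123421]), 'tau': array([-2.27492710e-03, -5.31806874e+01, -3.52742136e+01,  7.07335328e-02,
        2.43918621e-02, -1.22786423e-04]), 'position': array([0.19353681, 0.51455005, 0.20488218]), 'ee_rot': array([-1.38822836e-04,  1.78919095e-01,  9.83863622e-01, -5.58680291e-04]), 'wrist_force': array([-0.20806862,  0.07745136,  0.75190417]), 'ft_torque': array([-0.00255005,  0.02616028, -0.02940958]), 'width': 0.09440348066982324} 0.0188
side [[435.71787768494056, 0.0, 319.39669323261245], [0.0, 435.71787768494056, 235.4867139062287], [0.0, 0.0, 1.0]] [[0.8431, 0.4501, -0.2944, 0.804], [0.5378, -0.7059, 0.4609, -0.3987], [-0.0003, -0.5469, -0.8372, 0.8587], [0.0, 0.0, 0.0, 1.0]]
top [[486.8452697216565, 0.0, 320.57620605322944], [0.0, 486.8452697216565, 235.0416567585289], [0.0, 0.0, 1.0]] [[0.0035, -0.9864, 0.1645, 0.3984], [-1.0, -0.0037, -0.0009, 0.0073], [0.0015, -0.1645, -0.9864, 0.9355], [0.0, 0.0, 0.0, 1.0]]
```

View pics/side0.png

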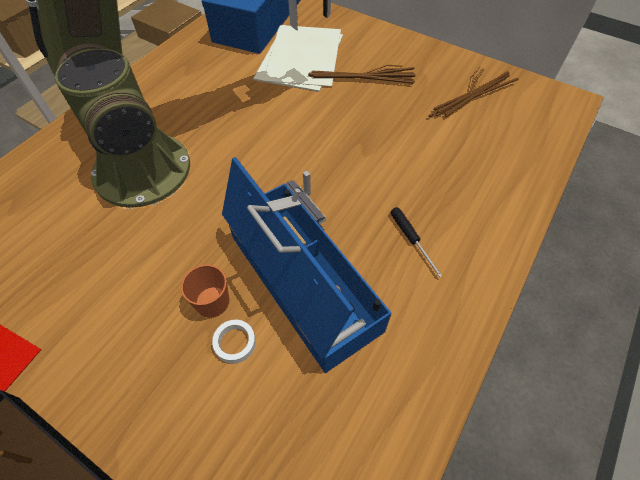

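View pics/top0.png

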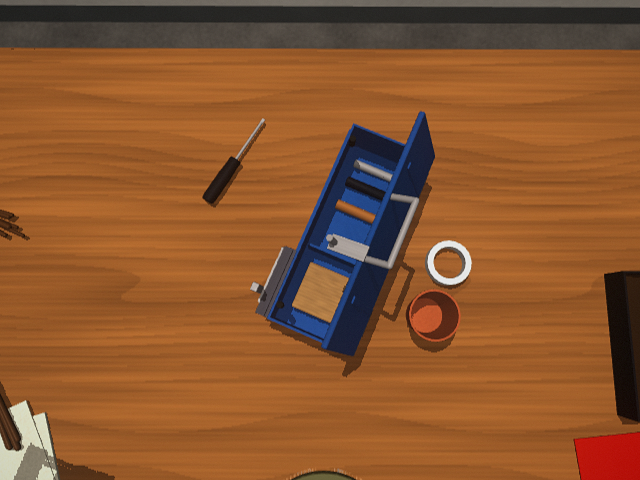

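The side view shows the open lid leaning back, with its handle at about (275,228). The top view shows the rim's front edge running from (268,320) to (354,125), the post at about (257,287), and the handle at about (403,232). I'll zoom in for precision.

```bash
cat > h.py <<'E'
import numpy as np,cv2
from scipy.optimize import least_squares
from scipy.spatial.transform import Rotation as R
K={"side":np.array([[435.71788,0,319.39669],[0,435.71788,235.48671],[0,0,1]]),"top":np.array([[486.84527,0,320.57621],[0,486.84527,235.04166],[0,0,1]])}
from plant import env,eyes,order
def snap(n,f=None):
    d=eyes.read_camera(n)
    if f: cv2.imwrite(f"pics/{f}.png",d["img"][:,:,::-1])
    return d
def ray(d,u,v):
    E=d["extrinsics"];r=E[:3,:3]@np.linalg.solve(d["K"],[u,v,1.]);return E[:3,3],r/np.linalg.norm(r)
def onz(d,u,v,z):
    o,r=ray(d,u,v);return o+r*(z-o[2])/r[2]
def cross(d1,p1,d2,p2):
    (a,r),(b,s)=ray(d1,*p1),ray(d2,*p2)
    t=np.linalg.lstsq(np.c_[r,-s],b-a,rcond=None)[0];P,Q=a+r*t[0],b+s*t[1]
    return (P+Q)/2,np.linalg.norm(P-Q)
def crop(d,x,y,w,h,k,f): cv2.imwrite(f"pics/{f}.png",cv2.resize(d["img"][y:y+h,x:x+w,::-1],None,fx=k,fy=k,interpolation=cv2.INTER_CUBIC))
E
python3 - <<'E'
from h import *
t=snap("top");s=snap("side")
crop(t,240,105,200,150*5//3,2.4 if 0 else 2,"tc"); a=cv2.resize(t["img"][105:365,240:440,::-1],None,fx=2.3,fy=2.3,interpolation=cv2.INTER_CUBIC); cv2.imwrite("pics/tc.png",a)
a=cv2.resize(s["img"][150:380,210:400,::-1],None,fx=2.6,fy=2.6,interpolation=cv2.INTER_CUBIC); cv2.imwrite("pics/sc.png",a)
for p in [(268,320),(354,125),(405,148)]: print(onz(t,*p,.1))
E
```

```text
[0.39175384 0.09496087 0.1       ]
[ 0.73961019 -0.05312556  0.1       ]
[ 0.69652069 -0.14427416  0.1       ]
```

View pics/tc.png

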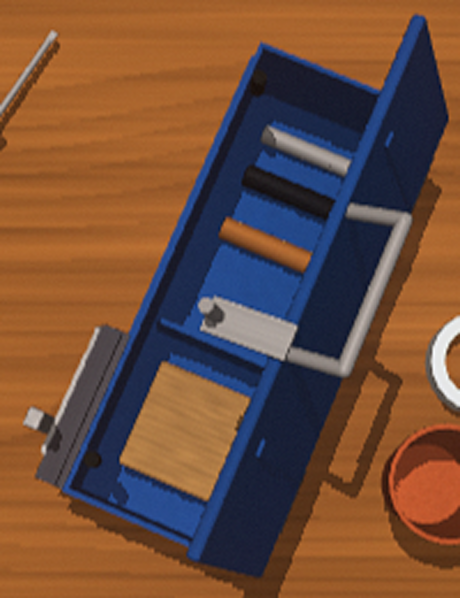

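View pics/sc.png

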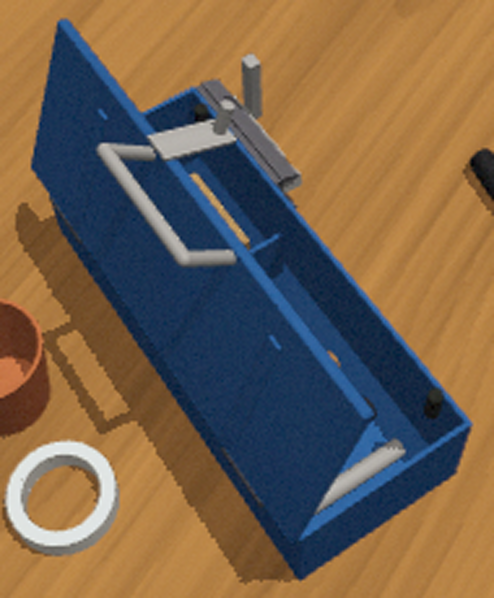

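Run:
```python
from h import *
t=snap("top");s=snap("side")
T=lambda x,y:(x/2.3+240-.3,y/2.3+105-.3); S=lambda x,y:(x/2.6+210-.3,y/2.6+150-.3)
c1=onz(t,*T(262,43),.1);c2=onz(t,*T(66,491),.1);cs=onz(s,*S(470,425),.1);hb=onz(s,*S(303,540),.1)
print("corners",c1,cs,c2,"len",np.linalg.norm(c1-c2),"hinge c",hb,np.linalg.norm(hb-cs))
yb=(c1-c2)[:2];yaw=np.arctan2(-yb[0],yb[1]);xa=np.array([np.cos(yaw),np.sin(yaw)]);ya=np.array([-xa[1],xa[0]])
o=(c1+c2)[:2]/2+.075*xa
print("yaw",yaw,"origin",o,"xa",xa,"ya",ya)
b=lambda P:np.r_[xa@(P[:2]-o),ya@(P[:2]-o),P[2]]*1000
for n,p,q in [("bar-",T(345,371),S(106,150)),("bar+",T(406,215),S(183,258)),("post",T(34,416),S(251,60))]:
    P,e=cross(t,p,s,q);print(n,P,e,"box mm",b(P))
for a in np.arange(1.1,1.55,.05): print(round(a,2),75-160*np.cos(a)+50*np.sin(a),100+160*np.sin(a)+50*np.cos(a))
```

```text
corners [ 0.74266523 -0.05244927  0.1       ] [ 0.74178841 -0.05555758  0.1       ] [0.39479132 0.09435634 0.1       ] len 0.3775819710225388 hinge c [ 0.68505666 -0.19042799  0.1       ] 0.1463165017015808
yaw -1.9701300864041142 origin [ 0.53956793 -0.04814549] xa [-0.38880461 -0.92132024] ya [ 0.92132024 -0.38880461]
bar- [ 0.46707687 -0.08833545  0.26761   ] 0.0005817541528122015 box mm [ 65.21268357 -51.16143898 267.61000264]
bar+ [ 0.56035549 -0.12857662  0.2715104 ] 0.00439523687214909 box mm [ 66.02053075  50.42399263 271.51040063]
post [0.44579606 0.11174026 0.15105024] 0.002036462921993098 box mm [-110.84703377 -148.55823862  151.05024244]
1.1 46.9849885749794 265.27298368110854
1.15 55.280206471560916 266.46660248589126
1.2 63.62471358209358 267.2441414785899
1.25 71.99765298453636 267.6036572166572
1.3 80.3780966909257 267.54425109798024
1.35 88.74509795644634 267.06607160691755
1.4 97.07774363538451 266.1703139431657
1.45 105.35520645310083 264.8592170343825
1.5 113.55679706337034 263.1360579400339
```

The geometry agrees across both views: the lid is at about 1.21 rad, and the bar's middle is near (0.514,-0.108,0.268). Tool y is already nearly along the box's -x. Moving over the handle.

Emit:
drive_tool:
  steps: "0 0 -1 0 0 0.4; 0 0 -1 0 0 0; -0.5 -0.4 -0.5 0 0 0; -0.8 -0.65 0 0 0 0; -0.8 -0.65 0 0 0 0; -0.8 -0.65 0 0 0 0; -0.8 -0.65 0 0 0 0; -0.8 -0.65 0 0 0 0; -0.8 -0.65 0 0 0 0; -0.8 -0.65 0 0 0 0"
  claw: 0
  newtons: 25

```text
clock: 1.55
position: [0.3812, 0.1589, 0.3343]
ee_rot: [0.001, 0.197, 0.98, -0.001]
wrist_force: [0.7, 0.5, 0.4]
width: 0.0473
```

Emit:
drive_tool:
  steps: "-0.75 -0.65 0 0 0 0; -0.75 -0.65 0 0 0 0; -0.75 -0.65 0 0 0 0; -0.75 -0.65 0 0 0 0; -0.75 -0.65 0 0 0 0; -0.5 -0.45 0 0 0 0; -0.2 -0.2 0 0 0 0;0 0 0 0 0 0"

```text
clock: 2.55
position: [0.5142, -0.1187, 0.3347]
ee_rot: [0.001, 0.199, 0.98, -0.0]
wrist_force: [-0.3, -0.0, 0.7]
width: 0.0469
```

```bash
cat >> h.py <<'E'
yaw=-1.9701;xa=np.array([np.cos(yaw),np.sin(yaw)]);ya=np.array([-xa[1],xa[0]]);o=np.array([.5393,-.049])
def st():
    s=env.sense();p=s["position"];f=s["wrist_force"];q=s["ee_rot"]
    print("t",s["clock"],"box mm",np.round([*(np.array([xa,ya])@(p[:2]-o)*1000),p[2]*1000],1),"F box",np.round([xa@f[:2],ya@f[:2],f[2]],1),"w",round(s["width"]*1000,1),"tilt",np.round((R.from_quat(q,scalar_first=True)).as_matrix()[:,2],3))
E
python3 -c "
from h import *
st()
t=snap('top');s=snap('side')
a=[cv2.resize(x,None,fx=2,fy=2) for x in (t['img'][140:340,300:480],s['img'][120:320,190:370])]
cv2.imwrite('pics/g1.png',np.hstack(a)[:,:,::-1])"
```

```text
t 2.55 box mm [ 74.    4.  334.7] F box [ 0.2 -0.3  0.7] w 46.9 tilt [ 0.001 -0.001 -1.   ]
```

View pics/g1.png

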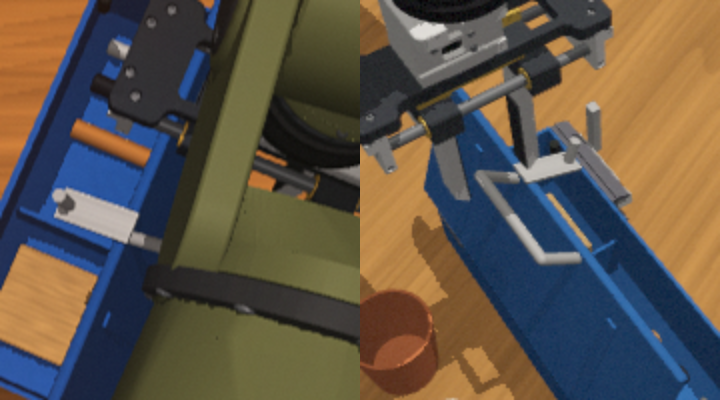

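The side view (right half) shows the fingers above the handle bar, straddling its -y half. I'll shift +9 mm along tool y and go down.

Emit:
drive_tool:
  steps: "0.08 0.18 0.3 0 0 0; 0 0 0.4 0 0 0; 0 0 0.4 0 0 0; 0 0 0.4 0 0 0; 0 0 0.2 0 0 0; 0 0 0 0 0 0"

```text
clock: 3.4
position: [0.5122, -0.0999, 0.2451]
ee_rot: [0.001, 0.195, 0.981, -0.0]
wrist_force: [-0.0, -0.1, -1.0]
width: 0.0471
```

```bash
python3 -c "
from h import *
st()"
```

```text
t 3.4 box mm [ 57.5  -5.2 245.1] F box [ 0.1  0.  -1. ] w 47.1 tilt [ 0.002 -0.001 -1.   ]
```

Emit:
drive_tool:
  steps: "-0.1 -0.13 -0.06 0 0 0; 0 0 0 0 0 0"

```text
clock: 3.65
position: [0.5148, -0.1081, 0.2496]
ee_rot: [0.002, 0.194, 0.981, -0.0]
wrist_force: [0.4, 0.1, -0.2]
width: 0.0473
```

Emit:
drive_tool:
  steps: "0 0 0 0 0 0; 0 0 0 0 0 0; 0 0 0 0 0 0; 0 0 0 0 0 0; 0 0 0 0 0 0"
  claw: -1

```text
clock: 4.28
position: [0.515, -0.1083, 0.2502]
ee_rot: [0.003, 0.195, 0.981, -0.0]
wrist_force: [-1.0, -0.1, 0.1]
width: 0.0095
```

```bash
python3 -c "
from h import *
st()
s=snap('side')
a=cv2.resize(s['img'][140:340,190:390],None,fx=2.5,fy=2.5)
cv2.imwrite('pics/g2.png',a[:,:,::-1])"
```

```text
t 4.275 box mm [ 64.1   0.7 250.2] F box [ 0.5 -0.9  0.1] w 9.5 tilt [ 0.005 -0.001 -1.   ]
```

View pics/g2.png

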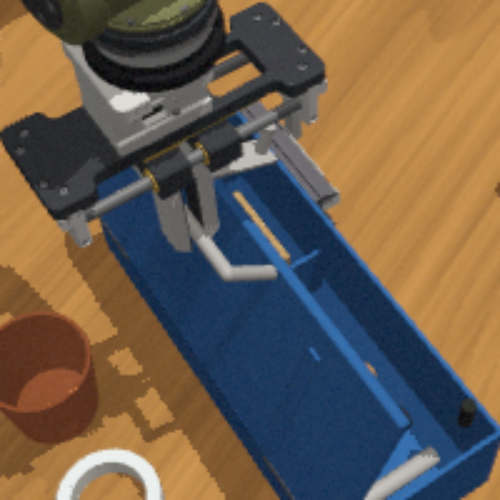

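The bar is held between the pads (9.5 mm wide) with almost no force. I'll begin lowering along the arc.

Emit:
drive_tool:
  steps: "0 0.2 0.02 0 0 0; 0 0.2 0.03 0 0 0; 0 0.195 0.043 0 0 0; 0 0.19 0.055 0 0 0; 0 0.19 0.066 0 0 0; 0 0 0 0 0 0"

```text
clock: 5.08
position: [0.5359, -0.0597, 0.239]
ee_rot: [0.004, 0.194, 0.981, -0.0]
wrist_force: [4.0, 0.4, -0.1]
width: 0.0092
```

```bash
cat >> h.py <<'E'
def arc():
    st();s=env.sense();p=s["position"];x=(xa@(p[:2]-o))*1000;z=p[2]*1000+18.8
    r=np.hypot(75-x,z-100);phi=np.arctan2(z-100,75-x);print("r",round(r,1),"phi",round(phi,3),"a",round(phi-.3029,3))
E
python3 -c "
from h import *
arc()"
```

```text
t 5.075 box mm [ 11.2   1.  239. ] F box [-2.   3.5 -0.1] w 9.2 tilt [ 0.008 -0.002 -1.   ]
r 170.2 phi 1.187 a 0.884
```

Emit:
drive_tool:
  steps: "0 0.18 0.085 0 0 0; 0 0.175 0.095 0 0 0; 0 0.17 0.105 0 0 0; 0 0.165 0.115 0 0 0; 0 0.16 0.125 0 0 0; 0 0 0 0 0 0"

```text
clock: 5.82
position: [0.5538, -0.0175, 0.2105]
ee_rot: [0.004, 0.194, 0.981, -0.0]
wrist_force: [5.3, 0.8, -0.9]
width: 0.0087
```

```bash
python3 -c "
from h import *
arc()"
```

```text
t 5.825 box mm [-34.7   1.1 210.5] F box [-2.8  4.6 -0.9] w 8.7 tilt [ 0.008 -0.002 -1.   ]
r 169.5 phi 0.867 a 0.564
```

Emit:
drive_tool:
  steps: "-0.02 0.145 0.135 0 0 0; -0.02 0.135 0.145 0 0 0; 0 0.13 0.155 0 0 0; 0 0.12 0.16 0 0 0; 0 0 0 0 0 0"

```text
clock: 6.45
position: [0.5656, 0.0101, 0.1766]
ee_rot: [0.002, 0.194, 0.981, 0.001]
wrist_force: [3.2, 1.4, -1.9]
width: 0.0089
```

```bash
python3 -c "
from h import *
arc()"
```

```text
t 6.45 box mm [-64.7   1.2 176.6] F box [-2.6  2.4 -1.9] w 8.9 tilt [ 0.003  0.    -1.   ]
r 169.1 phi 0.599 a 0.296
```

Emit:
drive_tool:
  steps: "0 0.075 0.115 0 0 0; 0 0.07 0.12 0 0 0; 0 0.065 0.123 0 0 0; 0 0.045 0.09 0 0 0; 0 0 0 0 0 0"

```text
clock: 7.08
position: [0.5711, 0.023, 0.1518]
ee_rot: [0.002, 0.194, 0.981, 0.001]
wrist_force: [5.4, 0.8, -3.0]
width: 0.009
```

```bash
python3 -c "
from h import *
arc()"
```

```text
t 7.075 box mm [-78.7   1.3 151.8] F box [-2.8  4.6 -3. ] w 9.0 tilt [ 0.004  0.    -1.   ]
r 169.1 phi 0.43 a 0.127
```

Emit:
drive_tool:
  steps: "-0.02 0.025 0.06 0 0 0; 0 0.02 0.05 0 0 0; 0 0.015 0.04 0 0 0; 0 0 0 0 0 0"

```text
clock: 7.58
position: [0.5725, 0.0262, 0.1438]
ee_rot: [0.001, 0.194, 0.981, 0.001]
wrist_force: [2.3, 2.0, -1.5]
width: 0.0093
```

```bash
python3 -c "
from h import *
arc()"
```

```text
t 7.575 box mm [-82.2   1.4 143.8] F box [-2.7  1.4 -1.5] w 9.3 tilt [ 0.001  0.002 -1.   ]
r 169.2 phi 0.379 a 0.076
```

Emit:
drive_tool:
  steps: "0 0.01 0.03 0 0 0; 0 0.01 0.03 0 0 0; 0 0 0 0 0 0"

```text
clock: 7.95
position: [0.573, 0.0272, 0.1408]
ee_rot: [0.001, 0.194, 0.981, 0.001]
wrist_force: [1.5, 3.4, -2.1]
width: 0.0091
```

```bash
python3 -c "
from h import *
arc()"
```

```text
t 7.95 box mm [-83.3   1.4 140.8] F box [-3.7  0.1 -2.1] w 9.1 tilt [ 0.002  0.002 -1.   ]
r 169.2 phi 0.36 a 0.057
```

Emit:
drive_tool:
  steps: "0 0.02 0.03 0 0 0; 0 0.02 0.03 0 0 0; 0 0 0 0 0 0"

```text
clock: 8.32
position: [0.5735, 0.0285, 0.1374]
ee_rot: [0.0, 0.194, 0.981, 0.0]
wrist_force: [1.6, 2.1, -0.9]
width: 0.009
```

```bash
python3 -c "
from h import *
arc()"
```

```text
t 8.325 box mm [-84.7   1.4 137.4] F box [-2.6  0.7 -0.9] w 9.0 tilt [ 0.001  0.001 -1.   ]
r 169.3 phi 0.338 a 0.035
```

Emit:
drive_tool:
  steps: "0 0.015 0.025 0 0 0; 0 0.01 0.02 0 0 0; 0 0 0 0 0 0"

```text
clock: 8.7
position: [0.5739, 0.0292, 0.1353]
ee_rot: [0.0, 0.194, 0.981, -0.0]
wrist_force: [-0.1, -0.5, 1.1]
width: 0.0091
```

```bash
python3 -c "
from h import *
arc()"
```

```text
t 8.7 box mm [-85.5   1.5 135.3] F box [0.5 0.1 1.1] w 9.1 tilt [ 0.001 -0.    -1.   ]
r 169.3 phi 0.325 a 0.022
```

The force has changed sign, so the lid is resting on its buffers. I'll let go and lift straight up.

Emit:
drive_tool:
  steps: "0 0 0 0 0 0; 0 0 0 0 0 0; 0 0 0 0 0 0; 0 0 0 0 0 0"
  claw: -0.2

```text
clock: 9.2
position: [0.5739, 0.0297, 0.135]
ee_rot: [0.0, 0.194, 0.981, 0.0]
wrist_force: [0.4, -0.1, -0.2]
width: 0.0374
```

Emit:
drive_tool:
  steps: "0 0 -0.2 0 0 0; 0 0 -0.5 0 0 0; 0 0 -0.8 0 0 0; 0 0 -0.8 0 0 0; 0 0 -0.6 0 0 0; 0 -0.8 0 0 0 0; 0 -0.8 0 0 0 0; 0 -0.6 0 0 0 0; 0 0 0 0 0 0"

```text
clock: 10.32
position: [0.5306, -0.0744, 0.2912]
ee_rot: [0.003, 0.194, 0.981, 0.001]
wrist_force: [0.5, 0.2, -0.6]
width: 0.0376
```

```bash
python3 -c "
from h import *
st()
t=snap('top');s=snap('side')
a=[cv2.resize(x,None,fx=2.5,fy=2.5) for x in (t['img'][200:360,235:375],s['img'][140:300,220:380])]
cv2.imwrite('pics/g3.png',np.hstack(a)[:,:,::-1])"
```

```text
t 10.325 box mm [ 26.8   1.8 291.2] F box [-0.4  0.4 -0.6] w 37.6 tilt [ 0.006 -0.    -1.   ]
```

View pics/g3.png

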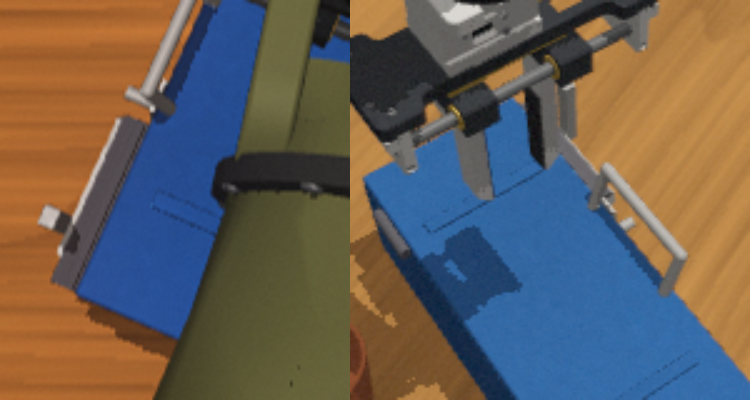

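The lid lies flat and closed, with the handle in front. The post is still back, at left-crop (50,217), which is full-image (255,287). Next I'll shut the fingers and place them behind the post to push it.

Emit:
drive_tool:
  steps: "0.7 0.55 0 0 0 0; 0.7 0.55 0 0 0 0; 0.7 0.55 0 0 0 0; 0.7 0.55 0 0 0 0; 0.6 0.5 0 0 0 0; 0 0 0 0 0 0"
  claw: -1

```text
clock: 11.18
position: [0.4215, 0.1273, 0.2908]
ee_rot: [0.003, 0.19, 0.982, 0.001]
wrist_force: [0.8, -0.3, -0.7]
width: 0.0003
```

```bash
python3 -c "
from h import *
st()
t=snap('top');p=onz(t,254.8,286.2,.15);print(np.array([xa,ya])@(p[:2]-o)*1000)
s=snap('side')
a=[cv2.resize(x,None,fx=2.5,fy=2.5) for x in (t['img'][200:360,215:375],s['img'][140:300,220:380])]
cv2.imwrite('pics/g4.png',np.hstack(a)[:,:,::-1])"
```

```text
t 11.175 box mm [-116.6 -177.1  290.8] F box [ 0.   0.9 -0.7] w 0.3 tilt [ 0.006  0.002 -1.   ]
[-111.96098031 -148.96086597]
```

View pics/g4.png

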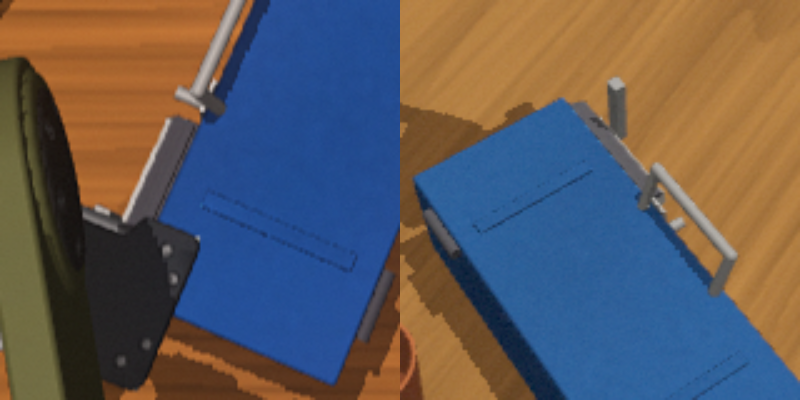

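Emit:
drive_tool:
  steps: "0 -0.09 0.5 0 0 0.17; 0 0 0.8 0 0 0; 0 0 0.8 0 0 0; 0 0 0.6 0 0 0; 0 0 0.4 0 0 0; 0 0 0.15 0 0 0; 0 0 0 0 0 0"

```text
clock: 12.15
position: [0.4253, 0.1178, 0.1236]
ee_rot: [0.003, 0.202, 0.979, 0.001]
wrist_force: [-0.4, -0.0, 1.2]
width: 0.0005
```

```bash
python3 -c "
from h import *
st()"
```

```text
t 12.15 box mm [-109.4 -169.9  123.6] F box [ 0.2 -0.4  1.2] w 0.5 tilt [ 0.006  0.001 -1.   ]
```

Emit:
drive_tool:
  steps: "0 0.04 0.12 0 0 0; -0.08 0 0 0 0 0; -0.08 0 0 0 0 0; -0.08 0 0 0 0 0"

```text
clock: 12.65
position: [0.4381, 0.1149, 0.1186]
ee_rot: [0.003, 0.202, 0.979, 0.001]
wrist_force: [-2.3, 0.8, -2.5]
width: 0.0004
```

```bash
python3 -c "
from h import *
st()"
```

```text
t 12.65 box mm [-111.7 -156.9  118.6] F box [ 0.1 -2.4 -2.5] w 0.4 tilt [ 0.007  0.002 -1.   ]
```

The tool is in contact, at the free sliding force of about 2.4 N. Continuing.

Emit:
drive_tool:
  steps: "-0.08 0 0 0 0 0; -0.08 0 0 0 0 0; -0.08 0 0 0 0 0; -0.08 0 0 0 0 0"

```text
clock: 13.15
position: [0.4537, 0.1082, 0.1186]
ee_rot: [0.003, 0.202, 0.979, 0.002]
wrist_force: [-2.1, 2.6, -1.9]
width: 0.0006
```

```bash
python3 -c "
from h import *
st()"
```

```text
t 13.15 box mm [-111.6 -140.   118.6] F box [-1.6 -2.9 -1.9] w 0.6 tilt [ 0.006  0.002 -1.   ]
```

Emit:
drive_tool:
  steps: "-0.08 0 0 0 0 0; -0.08 0 0 0 0 0; -0.08 0 0 0 0 0"

```text
clock: 13.52
position: [0.4656, 0.1032, 0.1187]
ee_rot: [0.003, 0.202, 0.979, 0.002]
wrist_force: [-3.1, 1.7, -2.5]
width: 0.0004
```

```bash
python3 -c "
from h import *
st()"
```

```text
t 13.525 box mm [-111.5 -127.1  118.7] F box [-0.4 -3.5 -2.5] w 0.4 tilt [ 0.006  0.002 -1.   ]
```

Emit:
drive_tool:
  steps: "-0.06 0 0 0 0 0; -0.06 0 0 0 0 0; -0.06 0 0 0 0 0"

```text
clock: 13.9
position: [0.4738, 0.0996, 0.1187]
ee_rot: [0.002, 0.202, 0.979, 0.002]
wrist_force: [-6.4, 4.2, 1.4]
width: 0.0004
```

```bash
python3 -c "
from h import *
st()"
```

```text
t 13.9 box mm [-111.4 -118.2  118.7] F box [-1.4 -7.5  1.4] w 0.4 tilt [ 0.005  0.002 -1.   ]
```

Emit:
drive_tool:
  steps: "-0.05 0 0 0 0 0; -0.05 0 0 0 0 0; -0.05 0 0 0 0 0"

```text
clock: 14.28
position: [0.4797, 0.0971, 0.1187]
ee_rot: [0.0, 0.202, 0.979, 0.002]
wrist_force: [-7.2, 3.5, 1.9]
width: 0.0002
```

```bash
python3 -c "
from h import *
st()"
```

```text
t 14.275 box mm [-111.4 -111.7  118.7] F box [-0.4 -8.   1.9] w 0.2 tilt [ 0.001  0.003 -1.   ]
```

Emit:
drive_tool:
  steps: "-0.05 0 0 0 0 0; -0.05 0 0 0 0 0; -0.05 0 0 0 0 0"

```text
clock: 14.65
position: [0.4852, 0.0947, 0.1188]
ee_rot: [-0.002, 0.202, 0.979, 0.002]
wrist_force: [-9.2, 3.1, 3.6]
width: 0.0004
```

```bash
python3 -c "
from h import *
st()"
```

```text
t 14.65 box mm [-111.4 -105.8  118.8] F box [ 0.8 -9.7  3.6] w 0.4 tilt [-0.004  0.004 -1.   ]
```

Emit:
drive_tool:
  steps: "-0.05 0 0 0 0 0; -0.05 0 0 0 0 0"

```text
clock: 14.9
position: [0.4884, 0.0933, 0.1188]
ee_rot: [-0.004, 0.202, 0.979, 0.002]
wrist_force: [-10.6, 4.1, 4.1]
width: 0.0005
```

```bash
python3 -c "
from h import *
st()"
```

```text
t 14.9 box mm [-111.4 -102.2  118.8] F box [  0.3 -11.4   4.1] w 0.5 tilt [-0.008  0.005 -1.   ]
```

Emit:
drive_tool:
  steps: "-0.05 0 0 0 0 0; -0.05 0 0 0 0 0"

```text
clock: 15.15
position: [0.4914, 0.092, 0.1189]
ee_rot: [-0.007, 0.201, 0.98, 0.002]
wrist_force: [-11.8, 4.8, 5.3]
width: 0.0003
```

```bash
python3 -c "
from h import *
st()"
```

```text
t 15.15 box mm [-111.3  -98.9  118.9] F box [  0.2 -12.8   5.3] w 0.3 tilt [-0.012  0.006 -1.   ]
```

Emit:
drive_tool:
  steps: "-0.05 0 0 0 0 0; -0.05 0 0 0 0 0"

```text
clock: 15.4
position: [0.4931, 0.0913, 0.119]
ee_rot: [-0.011, 0.201, 0.98, 0.002]
wrist_force: [-23.0, 8.1, 13.1]
width: 0.0005
```

```bash
python3 -c "
from h import *
st()"
```

```text
t 15.4 box mm [-111.3  -97.1  119. ] F box [  1.5 -24.3  13.1] w 0.5 tilt [-0.02   0.008 -1.   ]
```

The force rose steeply to 24 N in under 2 mm, so the bolt is tight and well below 40 N. Backing off and rising clear.

Emit:
drive_tool:
  steps: "0.1 0 0 0 0 0; 0.2 0 0 0 0 0; 0.2 0 -0.2 0 0 0; 0 0 -0.6 0 0 0; 0 0 -0.8 0 0 0; 0 0 -0.8 0 0 0; 0.8 0.2 -0.4 0 0 0; 0.8 0.2 0 0 0 0; 0.8 0.2 0 0 0 0; 0 0 0 0 0 0"

```text
clock: 16.65
position: [0.369, 0.1774, 0.2729]
ee_rot: [-0.005, 0.201, 0.98, 0.004]
wrist_force: [0.5, 0.1, -0.6]
width: 0.0006
```

```bash
python3 -c "
from h import *
st()
t=snap('top');s=snap('side')
a=[cv2.resize(x,None,fx=2.5,fy=2.5) for x in (t['img'][200:360,215:375],s['img'][140:300,220:380])]
cv2.imwrite('pics/g5.png',np.hstack(a)[:,:,::-1])"
```

```text
t 16.65 box mm [-142.4 -244.9  272.9] F box [-0.3  0.4 -0.6] w 0.6 tilt [-0.008  0.01  -1.   ]
```

View pics/g5.png

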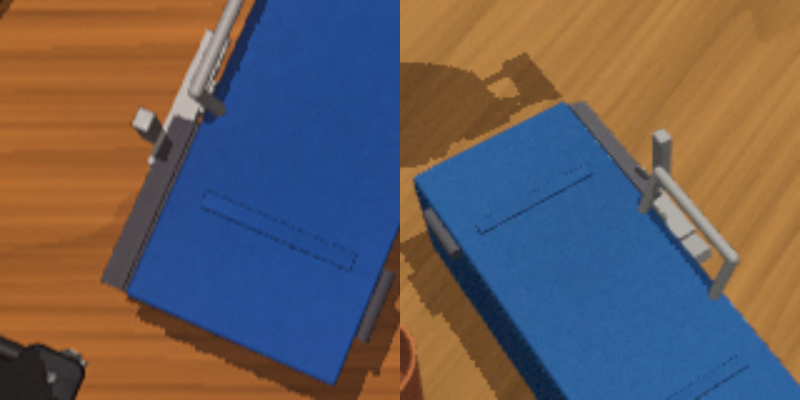

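The bolt sits over the pin. The post has moved to full-image (272,247), and the handle is about 3–4 crop pixels lower than before, so the lid has been pulled down. I'll do a quick numeric check, then hand in.

```bash
python3 -c "
from h import *
t=snap('top');p=onz(t,272.2,246.8,.15);print(np.array([xa,ya])@(p[:2]-o)*1000,'was y -149')
st(); print(order.close_job())"
```

```text
[-112.26565484  -79.58380516] was y -149
t 16.8 box mm [-141.9 -242.8  272.1] F box [ 1.8  0.2 -0.3] w 0.1 tilt [-0.01   0.009 -1.   ]
the job is handed in; nothing more can be done
None
```

The tool box is shut and the job is handed in at 16.8 s of the 48 s allowed.

- **Lid:** I gripped the handle bar and lowered it along its arc from about 1.2 rad. I let go once the wrist force showed it resting on its buffers; by the tool pose it was at about 0.02 rad then. In the picture taken after release it lay flat, with the bolt still drawn back.
- **Bolt:** I pushed the post with shut fingers. The force was about 2.5 N while free, rose to about 13 N as the buffers squeezed, and then jumped to 24 N within 2 mm. I stopped there. That is above the 16 to 20 N you gave for wedging tight and well below the 40 N that counts as forcing.
- **Last checks:** The post had moved about 69 mm by camera (67 mm by tool travel). The bolt lay over the pin, and the handle sat slightly lower than before. The gripper was well clear, and the wrist force was near zero.

I did not measure the final lid angle directly; I take it as fully down from the force jump and the lower handle. I also took no separate final picture of the pot, tape roll and screwdriver. Nothing came near the tape roll or the screwdriver; the gripper passed above the pot's side of the box but never came down there.

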